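# Centre the pear-shaped cheese on its display stand

## Task

The pear-shaped cheese on the small round white pedestal stands off to one side: nudge it with light taps of the fingertips until it stands upright in the very middle of the pedestal top, to within a few millimetres, then take the hand away. It is wobbly on its small foot, so tap gently and low at its widest part; do not grip, lift, tip or knock it off, and leave everything else on the counter where it is.

Things in the scene. Friction and masses are not known exactly. Their poses are not given: they have to be found in the camera images.
- cheese: Pear-shaped straw-yellow cheese, 0.18 to 0.34 kg, 76 mm tall, loose on the pedestal. Origin: centre of its underside; z up its axis, round about z. Flat foot 36 mm across, fat belly 76 mm across (widest 17 to 26 mm above the underside), neck 18 mm across at 65 mm under a 24 mm knob. Starts upright, 20 to 32 mm off centre in any direction.
- cheese_belly (a point): Point on the cheese's axis, 22 mm above its underside, mid-height of the belly (radius there 38 mm): the height to push at. Pushed level here it slides (friction about 0.5 to 0.7); pushed higher, on the sloping shoulder, neck or knob, it is liable to tip or jam.
- stand: Round white ceramic pedestal, heavy, does not move. Origin at the centre of its underside on the counter, z up. Foot 100 mm across and 12 mm high, column 36 mm across, round top plate 110 mm across and 14 mm thick, its upper face 85 mm above the counter. Its yaw is without meaning.
- stand_top (a point): Centre of the upper face of the pedestal's top plate, 85 mm above the counter: the cheese's underside belongs centred here.
- goat_drum: Bystander: white drum cheese 60 mm across, 45 mm high, near the pedestal. Origin at the centre of its underside.
- chutney_jar: Bystander: amber glass jar 56 mm across, 62 mm high, near the pedestal. Origin at the centre of its underside.
- price_card: Bystander: small wooden block with an upright blank card, 70 mm wide, 61 mm high, near the pedestal. Origin at the centre of its underside.
- cheese_stack: Bystander: grey and white flat cheeses, one on the other as one piece, 68 mm across, 66 mm high, on the left. Origin at the centre of its underside.
- milk_bottle: Bystander: glass milk bottle 72 mm across, 190 mm high, on the right. Origin at the centre of its underside.
- tasting_bowl: Bystander: white bowl 100 mm across, 45 mm high, on the left. Origin at the centre of its underside.
- cheese_knife: Bystander: flat cheese knife 200 mm long lying on the right. Origin on its underside near its middle, x along it.
Mind the look-alikes: they are no part of the job. Leave any blue or green look-alike of the stand alone.

How it is judged:
At the end, for the whole second after the job is handed in: The cheese stands at rest and upright (within 0.06 rad) on the pedestal top, its axis within 8 mm of the pedestal's centre (horizontal distance between cheese and stand_top below 0.008 m and angle between cheese's own z axis and vertical below 0.06 rad and z of cheese in the frame of stand_top between -0.003 and 0.003 m and linear speed of cheese below 0.02 m/s and angular speed of cheese below 0.2 rad/s); the robot touches nothing.
It fails at once if the cheese is tipped by more than 0.3 rad (angle between cheese's own z axis and vertical above 0.3 rad).
It fails at once if the cheese is lifted more than 10 mm off the pedestal top (z of cheese in the frame of stand_top above 0.01 m).
It fails at once if the cheese falls off the pedestal (z of cheese in the frame of stand_top below -0.01 m).
It fails at once if the cheese is gripped or struck harder than a light tap (over 15 N from the fingers) (contact force between the fingers and cheese above 15 N).
It fails at once if something else on the counter is moved more than 15 mm or tipped over (distance of any of goat_drum, chutney_jar, price_card, cheese_stack, milk_bottle, tasting_bowl, cheese_knife from where it was at the start of the episode above 0.015 m or angle between any of goat_drum, chutney_jar, price_card, cheese_stack, milk_bottle, tasting_bowl, cheese_knife's own z axis and vertical above 0.3 rad).
It also fails if it takes over 42 s, if anything falls off the work surface, if the arm or the gripper's body presses on something with over 40 N, if the wrist force passes 120 N, or if a joint passes its speed limit or range.

## Robot

A 6-joint arm with a two-finger parallel gripper is mounted at the origin on the work surface. World frame = base frame: x ahead of the robot, y to its left, z up, the work surface at z = 0. Lengths are in m, angles in rad, forces in N, time in s.
With the tool pointing down it reaches from about 0.25 to 0.775 m from the base axis. Payload 4 kg.
Tool frame: the origin (TCP) lies midway between the tips of the shut fingers; the grasp point (between the pads) lies 19 mm behind it; z points along the fingers, y is the direction in which the jaws open and shut (so a half turn about z gives the same grasp; the last joint's range is limited). The gripper opens to 94 mm and grips with 3 to 60 N. Pads are 16 mm wide; open, the fingers measure 119 mm over their backs; the gripper's body (75 mm by 177 mm) begins 78 mm behind the grasp point.
Start: joints at [-1.439, 0.087, 1.371, -0, 1.684, -0.103], TCP at [0.128, -0.535, 0.206] pointing down, gripper open.
Joint ranges: [-3.1, 3.1], [-0.76, 2.03], [0.27, 2.55], [-1.08, 4.22], [0.17, 2.65], [-2.57, 2.57]. Speed limits (rad/s): [2.79, 2.79, 3.14, 3.14, 3.14, 3.14].

## Interface

Orientations are given as [roll, pitch, yaw] about the fixed x, y, z axes, in that order (R = Rz(yaw) Ry(pitch) Rx(roll)).
In Python, from bench import robot, cams gives the robot as it stands.
- The arm moves only by the tool step_arm, never from a script. Its argument "plan" is a list that holds one entry, the list of rows, each a list of 5 numbers: the shift along the world's x, y, z in mm, then the turn about the world's z in rad, then the opening in per cent of the stroke, from 0 (shut) to 100 (fully open). In form: [[[tx, ty, tz, turn, fingers], ...]]. A call has 1 to 8 rows; each row is the pose to reach, as a shift and turn from the pose commanded when the call began; what a row does not reach only later rows make up. A row lasts 1/12 s, in which the tool goes at most 41.7 mm and 7.16 degrees, less where a joint would pass 70% of its speed; a pose out of reach is approached as far as the arm can. A call with a gripper value outside its range is refused whole. The fingers move at their own pace and stop on an object; the grip force is fixed at half the most. Time passes only in rows, so rows that repeat a pose let the fingers close. It gives the time, the measured TCP pose, the force and the opening at its end, in the units of the state.
- robot.get_obs(): the state, without advancing time (a new reading comes with each control period).
- cams.snapshot(name): name is "scene" or "side" or "wrist"; returns a dict with "frame" (480x640x3 uint8, red, green, blue), "camera_matrix" (3x3 intrinsics, pixels), "origin" and "attitude" of the camera in the world; the wrist camera has in their place "T_tool_cam" (4x4, takes a point from camera to tool coordinates, whose origin is the TCP and whose axes are the flange's). Camera axes: x right, y down, z forward; pixel columns grow to the right and rows downward; lengths in m; the calibration is good to about 2 mm. A picture is of the moment at which its call begins: read the wrist's pose just before it. There is no depth.
- robot.close_job(): hands the job in, once; it reports no verdict.
The state is a dict: "time": time; "joint_positions": joint angles; "qvel": joint speeds; "joint_torque": joint torques, N m; "tool_pos": TCP position; "ee_rot": TCP orientation; "wrist_force": force on the tool from outside, world axes, zero at the start; "wrist_torque": the same for the moment, N m; "width": finger opening in m.
Only numpy, scipy, OpenCV 4.12 (cv2) and the standard library are available. Lean on these libraries where they do the work, as an engineer would, in place of code of your own. Each camera call takes 0.05 s, during which the arm holds its last target. There are 200 camera calls.

## Working session

There is one attempt and no reset: what is moved stays moved. The work goes in short steps, Python scripts to look and compute and a tool call to move; the robot and the scene stay as the last step left them, time stands still between calls to the robot, and variables do not carry over. Pictures are saved under pics/ and viewed, about 8 in all and at most 12, crops included, and the job is handed in when it is done.

Besides the shell and the picture viewer there is one more tool, called after "Call:" as name([rows], argument=value, ...), one row to a line, values as JSON. step_arm: Moves the arm, as the interface text tells. Its arguments: {"type":"object","properties":{"plan":{"type":"array"}},"required":["plan"]}

```bash
mkdir -p pics; ls
cat > h.py <<'E'
import numpy as np,cv2,pickle
from bench import robot,cams
def snap(n,tag):
    s=cams.snapshot(n); pickle.dump(s,open(f'pics/{tag}.pkl','wb')); cv2.imwrite(f'pics/{tag}.png',s['frame'][:,:,::-1]); return s
E
python3 - <<'E'
from h import *
import cv2
a=snap('scene','sc0');b=snap('side','si0')
for s in(a,b):print({k:np.array(v).round(4).tolist() for k,v in s.items() if k!='frame'})
print(robot.get_obs())
E
```

```text
pics
{'camera_matrix': [[607.7687, 0.0, 321.5575], [0.0, 607.7687, 236.4693], [0.0, 0.0, 1.0]], 'origin': [1.4782, 0.4897, 0.8647], 'attitude': [-2.1935, 0.0155, 2.0572]}
{'camera_matrix': [[512.9863, 0.0, 315.1443], [0.0, 512.9863, 237.6448], [0.0, 0.0, 1.0]], 'origin': [0.2437, 0.954, 0.7055], 'attitude': [-2.1134, -0.0081, -2.8227]}
{'time': 0.1, 'joint_positions': array([-1.43909744e+00,  8.78826419e-02,  1.37209086e+00,  2.26868698e-05,
        1.68360542e+00, -1.03106424e-01]), 'qvel': array([ 0.00070377, -0.00098141, -0.00263046,  0.00027385, -0.00197833,
        0.00074663]), 'joint_torque': array([ 1.84927419e-03, -3.41251624e+01, -3.03302622e+01,  7.19606783e-02,
        3.03920091e-02, -9.52073424e-05]), 'tool_pos': array([ 0.12789416, -0.5344161 ,  0.2044266 ]), 'ee_rot': array([-3.13961926e+00, -2.26862085e-04,  2.34807618e-01]), 'wrist_force': array([-0.29904668, -0.14555066, -0.79240481]), 'wrist_torque': array([0.01349271, 0.04234999, 0.00833258]), 'width': 0.09384837877582097}
```

View pics/sc0.png

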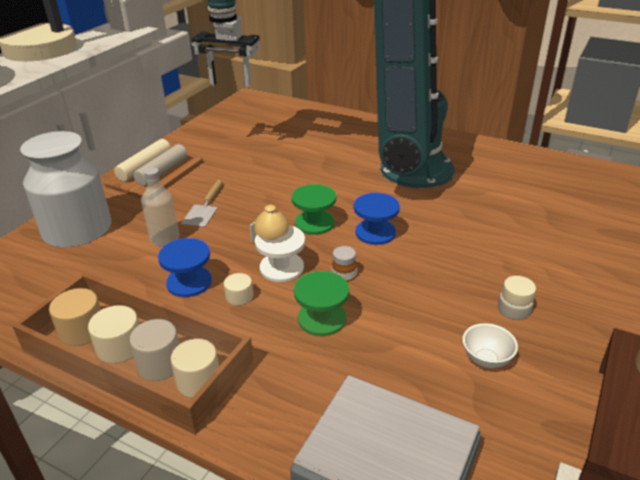

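View pics/si0.png

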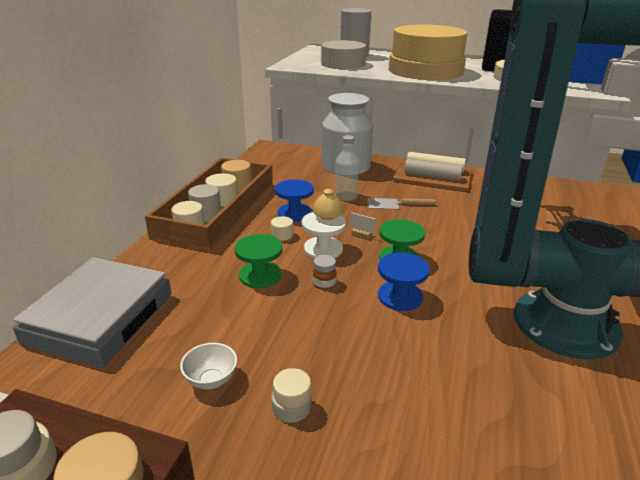

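Candidates, scene / side pixels:
- **Cheese:** the straw-yellow pear at (271,224) / (328,207). The other yellow items are plain cylinders: the drum at (238,289), the stack at (518,290), and those in the crate.
- **Stand:** the white one at (281,245) / (323,230). The look-alikes are blue at (376,212) and (185,262), green at (314,203) and (321,297). I'll leave those alone.

I'll check this choice in a close crop and measure.

```bash
cat >> h.py <<'E'
from scipy.spatial.transform import Rotation as R
from scipy.optimize import least_squares
def cam(s,pose=None):
    "world->camera R,t and K"
    if 'origin' in s: Rc=R.from_euler('xyz',s['attitude']).as_matrix(); o=np.array(s['origin'])
    else:
        T=np.eye(4);T[:3,:3]=R.from_euler('xyz',pose[1]).as_matrix();T[:3,3]=pose[0]
        T=T@np.array(s['T_tool_cam']);Rc=T[:3,:3];o=T[:3,3]
    return np.array(s['camera_matrix']),Rc.T,-Rc.T@o
def proj(c,P):
    K,Rr,t=c;q=(Rr@np.atleast_2d(P).T).T+t;q=q@K.T;return q[:,:2]/q[:,2:]
def tri(cs,px):
    def f(X):return np.concatenate([proj(c,X)[0]-p for c,p in zip(cs,px)])
    r=least_squares(f,[.5,0,.1]);return r.x,r.fun
E
python3 - <<'E'
from h import *
a,b=[pickle.load(open(f'pics/{n}.pkl','rb')) for n in('sc0','si0')]
ca,cb=cam(a),cam(b)
for n,p,q in[('knob',(270,209),(328,193)),('belly',(271,226),(328,210)),('platectr?',(281,241),(323,223)),('foot',(281,270),(323,250)),('bottle top',(152,175),(348,140)),('drum',(238,281),(282,221)),('jar top',(344,254),(324,261)),('greenN',(314,197),(402,234)),('blueN',(376,207),(403,267)),('greenS',(322,290),(259,249)),('blueS',(184,255),(294,189))]:
    X,r=tri([ca,cb],[p,q]);print(n,X.round(3),r.round(1))
c1=cv2.resize(a['frame'][180:300,215:375],None,fx=4,fy=4,interpolation=2)
c1=c1[:,:600]
c2=cv2.resize(b['frame'][170:290,260:420],None,fx=4,fy=4,interpolation=2)
v=cv2.resize(np.hstack([c1,c2]),(800,310));cv2.imwrite('pics/crop0.png',v[:,:,::-1])
E
```

```text
knob [ 0.564 -0.132  0.151] [-0. -0. -0.  0.]
belly [ 0.563 -0.133  0.104] [ 0.1  0.3  0.2 -0.3]
platectr? [ 0.569 -0.107  0.078] [-0.2 -0.5 -0.3  0.5]
foot [ 0.569 -0.112 -0.005] [-0.2 -0.6 -0.4  0.6]
bottle top [ 0.596 -0.427  0.178] [-0.2 -0.7 -0.3  0.8]
drum [ 0.692 -0.141  0.043] [-0.2 -0.5 -0.3  0.6]
jar top [0.524 0.026 0.058] [-0.3 -0.7 -0.4  0.7]
greenN [ 0.374 -0.129  0.074] [ 0.2  0.5  0.2 -0.4]
blueN [0.347 0.023 0.078] [-0.4 -1.1 -0.5  1. ]
greenS [0.672 0.051 0.075] [-0.1 -0.1 -0.1  0.1]
blueS [ 0.705 -0.268  0.077] [-0.1 -0.4 -0.2  0.5]
```

View pics/crop0.png

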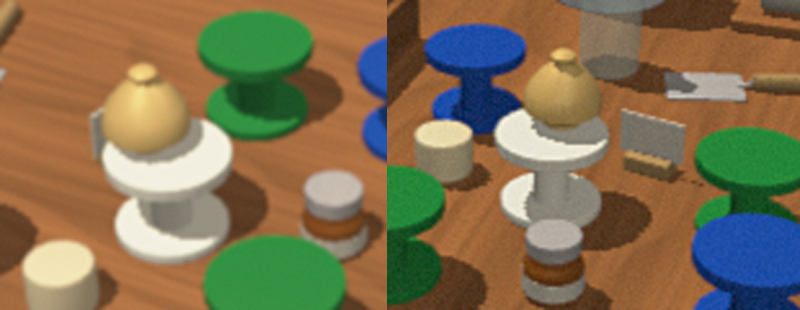

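The crop confirms it: the pear cheese sits on the white stand, offset mostly toward -y. Next I'll move to a staging point on the -y side, fingers shut and well above everything.

Call:
step_arm([
  [[35,25,20,-0.1,0],[70,50,40,-0.2,0],[105,75,40,-0.3,0],[140,100,40,-0.4,0],[175,125,40,-0.4,0],[210,150,40,-0.4,0],[245,175,40,-0.4,0],[280,200,40,-0.4,0]],
])

```text
time: 0.77
tool_pos: [0.3939, -0.3441, 0.2451]
ee_rot: [-3.141, 0.0, -0.165]
wrist_force: [0.6, -0.0, 0.2]
width: 0.0443
```

Call:
step_arm([
  [[35,20,0,0,0],[70,40,0,0,0],[105,60,0,0,0],[140,80,0,0,0],[140,80,0,0,0],[140,80,0,0,0],[140,80,0,0,0]],
])

```text
time: 1.35
tool_pos: [0.5323, -0.2658, 0.2447]
ee_rot: [3.142, 0.002, -0.165]
wrist_force: [-0.6, -0.2, 0.7]
width: 0.0006
```

Run:
```python
from h import *
o=robot.get_obs();s=snap('wrist','w1')
pickle.dump(o,open('pics/w1o.pkl','wb'))
print(o['time'],o['tool_pos'],o['ee_rot'],o['wrist_force'],o['width']);print(np.array(s['T_tool_cam']).round(3),np.array(s['camera_matrix']).round(1))
c=cam(s,(o['tool_pos'],o['ee_rot']));print(proj(c,[[.568,-.108,.085],[.564,-.132,.107]]))
```

```text
1.35 [ 0.53230644 -0.26579134  0.24472244] [ 3.14154461e+00  1.83521071e-03 -1.64852235e-01] [-0.57751528 -0.20871712  0.65214598] 0.0005908930244371007
[[-0.    -0.969 -0.246  0.072]
 [ 1.    -0.     0.001  0.001]
 [-0.001 -0.246  0.969 -0.18 ]
 [ 0.     0.     0.     1.   ]] [[363.4   0.  325.9]
 [  0.  363.4 237.1]
 [  0.    0.    1. ]]
[[154.79654294 212.5651919 ]
 [170.89244678 217.07236149]]
```

View pics/w1.png

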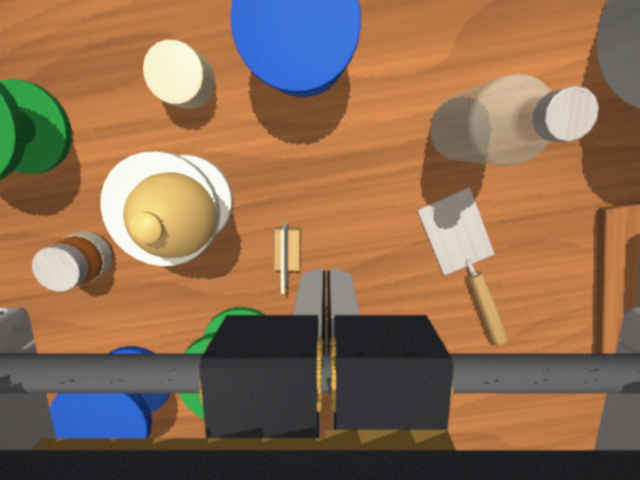

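The wrist view shows the cheese belly at about (170,214) on the white plate, centred at about (156,207). The price card is at (287,250), the jar at (60,265) and the drum at (177,73). Now a silhouette model fit in the three views.

```bash
cat >> h.py <<'E'
from scipy.optimize import minimize
TH=np.linspace(0,2*np.pi,60)
def ring(x,y,z,r):return np.c_[x+r*np.cos(TH),y+r*np.sin(TH),0*TH+z]
CH=[(0,18),(5,28),(10,34.5),(17,38),(26,38),(35,34),(45,26),(55,15),(65,9),(68,12),(73,12),(76,9)]
S=4
def fill(c,box,parts):
    m=np.zeros(((box[3]-box[1])*S,(box[2]-box[0])*S),np.uint8)
    for p in parts:
        u=((proj(c,p)-[box[0],box[1]]+.5)*S-.5)
        h=cv2.convexHull(u.astype(np.float32))
        cv2.fillPoly(m,[np.round(h*16).astype(np.int32)],1,shift=4)
    return m>0
def cheese(x,y):
    R_=[ring(x,y,.085+z/1e3,r/1e3) for z,r in CH];return [np.vstack(R_[i:i+2]) for i in range(len(R_)-1)]
def stand(x,y):
    f=lambda a,b,r:np.vstack([ring(x,y,a,r),ring(x,y,b,r)])
    return [f(0,.012,.05),f(.012,.071,.018),f(.071,.085,.055)]
def fit(s,c,box,g=(.568,-.108,.564,-.132),tag=None):
    im=s['frame'][box[1]:box[3],box[0]:box[2]]
    im=cv2.resize(im,None,fx=S,fy=S,interpolation=cv2.INTER_CUBIC)
    h=cv2.cvtColor(im,cv2.COLOR_RGB2HSV).astype(int)
    yel=(h[...,0]>=16)&(h[...,0]<30)&(h[...,1]>75)&(h[...,2]>70)
    wh=(h[...,1]<75)&(h[...,2]>70)
    def big(m):
        m=cv2.morphologyEx(m.astype(np.uint8),cv2.MORPH_OPEN,np.ones((7,7)))
        n,l,st,_=cv2.connectedComponentsWithStats(m);k=1+np.argmax(st[1:,4]);return l==k
    yel=big(yel);wh=big(wh)|yel
    def J(p):
        C=fill(c,box,cheese(*p[2:]));U=fill(c,box,stand(*p[:2]))|C
        return ((C^yel).sum()+(U^wh).sum())/1e3
    r=minimize(J,g,method='Nelder-Mead',options=dict(initial_simplex=np.array(g)+np.vstack([np.zeros(4),.008*np.eye(4)]),xatol=1e-4,fatol=.005,maxiter=300))
    if tag:
        v=im.copy()
        for m,col in((fill(c,box,cheese(*r.x[2:])),(255,0,0)),(fill(c,box,stand(*r.x[:2]))|fill(c,box,cheese(*r.x[2:])),(0,0,255)),(yel,(0,255,0)),(wh,(0,255,255))):
            cv2.drawContours(v,cv2.findContours(m.astype(np.uint8),0,1)[0],-1,col,1)
        cv2.imwrite(f'pics/{tag}.png',v[:,:,::-1])
    p=r.x*1e3;print('stand',p[:2].round(1),'cheese',p[2:].round(1),'off',(p[2:]-p[:2]).round(1),'J',round(r.fun,2),'of',(wh.sum()/1e3).round(1));return r.x
def box_at(c,x=.568,y=-.115,m=8):
    u=np.vstack([proj(c,q) for q in stand(x,y)+cheese(x,y-.015)]);a=u.min(0)-m;b=u.max(0)+m
    a=np.maximum(a,0);return [int(a[0]),int(a[1]),int(min(b[0],640)),int(min(b[1],480))]
E
python3 - <<'E'
from h import *
o=pickle.load(open('pics/w1o.pkl','rb'))
for n in('sc0','si0','w1'):
    s=pickle.load(open(f'pics/{n}.pkl','rb'));c=cam(s,(o['tool_pos'],o['ee_rot']));fit(s,c,box_at(c),tag='f_'+n)
v=[cv2.imread(f'pics/f_{n}.png') for n in('sc0','si0','w1')]
v=[cv2.resize(x,(int(x.shape[1]*500/x.shape[0]),500)) for x in v];v=np.hstack(v);v=cv2.resize(v,(800,int(v.shape[0]*800/v.shape[1])));cv2.imwrite('pics/f_all.png',v)
E
```

```text
stand [ 567.6 -110.7] cheese [ 563.2 -133.8] off [ -4.4 -23.1] J 3.12 of 46.9
stand [ 568.6 -110.6] cheese [ 566.6 -139.3] off [ -2.  -28.8] J 5.02 of 37.7
stand [ 569.1 -112. ] cheese [ 565.2 -132.2] off [ -3.8 -20.2] J 6.0 of 189.0
```

View pics/f_all.png

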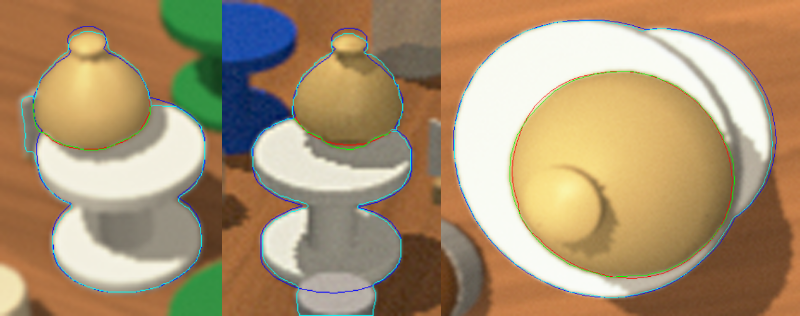

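The wrist fit is tight and the scene view agrees, with an offset of about (-4,-21) mm. The side view is weak along its line of sight. I'll go down on the -y side with the tip at z≈95 mm, about 25 mm short of contact.

Call:
step_arm([
  [[10,30,-40,0,0],[19,60,-75,0,0],[19,60,-110,0,0],[19,60,-135,0,0],[19,60,-150,0,0],[19,60,-150,0,0],[19,60,-150,0,0],[19,60,-150,0,0]],
])

```text
time: 2.07
tool_pos: [0.5522, -0.2073, 0.0978]
ee_rot: [3.14, -0.003, -0.167]
wrist_force: [0.2, 0.5, 1.1]
width: 0.0005
```

```bash
cat >> h.py <<'E'
def look(tag,f=True):
    o=robot.get_obs();s=snap('wrist',tag);c=cam(s,(o['tool_pos'],o['ee_rot']))
    print(o['time'],o['tool_pos'].round(4),o['ee_rot'].round(3),o['wrist_force'].round(1));b=box_at(c);print(b)
    return fit(s,c,b,tag='f_'+tag) if f else None
E
python3 - <<'E'
from h import *
look('w2')
E
```

```text
2.0667 [ 0.5522 -0.2073  0.0978] [ 3.14e+00 -3.00e-03 -1.67e-01] [0.2 0.5 1.1]
[50, 166, 277, 375]
stand [ 568.6 -110.9] cheese [ 569.8 -133.3] off [  1.3 -22.4] J 80.3 of 505.7
```

View pics/w2.png

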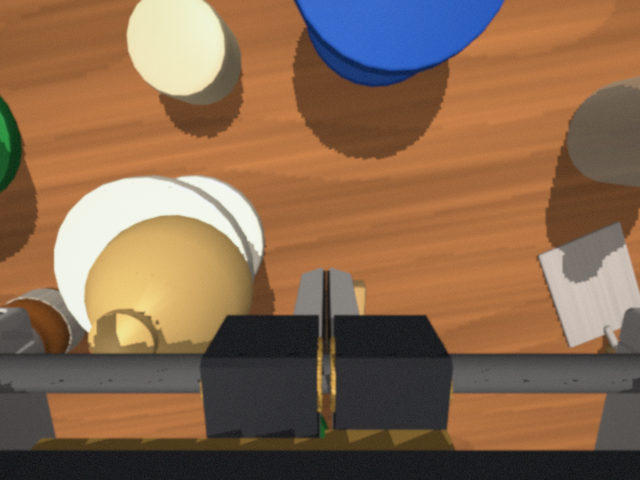

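The finger is beside the belly with nothing in between, the price card is well below, and the body clears the knob. First gentle push, stopping short of the full distance.

Call:
step_arm([
  [[1,6,-4,0,0],[2,12,-4,0,0],[3,17,-4,0,0],[3.5,20,-4,0,0],[4,22,-4,0,0],[4.5,24,-4,0,0],[5,26,-4,0,0],[5,28,-4,0,0]],
])

```text
time: 2.78
tool_pos: [0.5569, -0.1784, 0.0918]
ee_rot: [3.14, -0.001, -0.165]
wrist_force: [-0.5, -2.2, 1.4]
width: 0.0007
```

Call:
step_arm([
  [[0.4,2,0,0,0],[0.8,4,0,0,0],[1.2,6,0,0,0],[1.6,8,0,0,0],[2,10,0,0,0],[2,10,0,0,0],[2,10,0,0,0]],
])

```text
time: 3.37
tool_pos: [0.5589, -0.1674, 0.0916]
ee_rot: [-3.141, -0.0, -0.165]
wrist_force: [-0.9, -1.8, 0.7]
width: 0.0006
```

Run:
```python
from h import *
look('w3')
s=snap('scene','sc3');c=cam(s);fit(s,c,box_at(c),g=(.568,-.111,.566,-.12),tag='f_sc3')
s=snap('side','si3')
a=cv2.resize(cv2.imread('pics/f_sc3.png'),(370,400));b=cv2.resize(cv2.imread('pics/w3.png'),(430,400));cv2.imwrite('pics/v3.png',np.hstack([a,b]))
```

```text
3.3667 [ 0.5589 -0.1674  0.0916] [-3.141 -0.    -0.165] [-0.9 -1.8  0.7]
[117, 166, 335, 386]
stand [ 568.7 -112. ] cheese [ 575.9 -118.4] off [ 7.2 -6.4] J 167.55 of 440.4
stand [ 567.5 -110.7] cheese [ 565.5 -119.8] off [-2.  -9.1] J 11.87 of 54.1
```

View pics/v3.png

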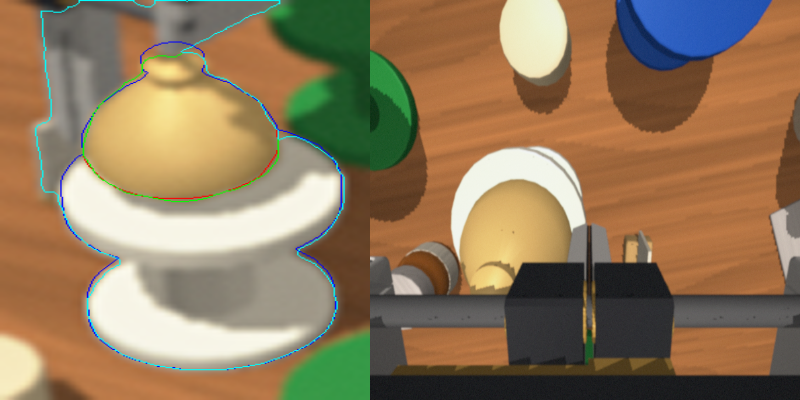

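The finger is in contact and the cheese has moved about 14 mm, still upright. About 7 to 9 mm remain, so I'll push 6 more, back off, and measure from above.

Call:
step_arm([
  [[0.3,2,0,0,0],[0.6,4,0,0,0],[1,6,0,0,0],[1,6,0,0,0],[0,2,0,0,0],[-2,-10,0,0,0],[-5,-30,0,0,0]],
])

```text
time: 4.1
tool_pos: [0.5537, -0.1966, 0.0911]
ee_rot: [-3.14, 0.001, -0.162]
wrist_force: [0.2, 0.0, 0.0]
width: 0.0006
```

Call:
step_arm([
  [[-5,-30,35,0,0],[-12,-50,70,0,0],[-20,-70,110,0,0],[-20,-75,150,0,0],[-20,-75,150,0,0],[-20,-75,150,0,0],[-20,-75,150,0,0]],
])

```text
time: 4.68
tool_pos: [0.5335, -0.273, 0.2409]
ee_rot: [-3.141, 0.0, -0.166]
wrist_force: [-0.7, -0.2, -0.9]
width: 0.0001
```

Run:
```python
from h import *
look('w4')
s=snap('scene','sc4');c=cam(s);fit(s,c,box_at(c),g=(.568,-.111,.566,-.112),tag='f_sc4')
a=cv2.resize(cv2.imread('pics/f_sc4.png'),(380,400));b=cv2.resize(cv2.imread('pics/f_w4.png'),(420,400));cv2.imwrite('pics/v4.png',np.hstack([a,b]))
```

```text
4.6833 [ 0.5335 -0.273   0.2409] [-3.141  0.    -0.166] [-0.7 -0.2 -0.9]
[86, 146, 237, 278]
stand [ 568.8 -110.6] cheese [ 570.6 -111.5] off [ 1.8 -0.9] J 8.69 of 200.4
stand [ 567.6 -110.8] cheese [ 567.4 -113. ] off [-0.2 -2.2] J 4.82 of 46.3
```

View pics/v4.png

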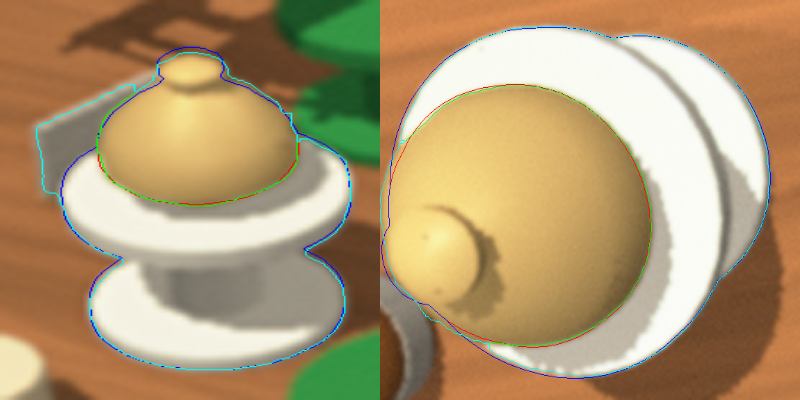

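Both views put the cheese upright and within about 2.5 mm of centre, well inside the 8 mm limit. The hand is clear of everything, so I'm handing in.

```bash
python3 -c "
from bench import robot
print(robot.close_job())"
```

```text
the job is handed in; nothing more can be done
None
```

The cheese now stands upright about 2 mm from the centre of the white pedestal, and I've handed the job in; no verdict was reported.

I pushed it about 20 mm from the -y side with the shut fingertips, low on the belly. It took one slow push in a few short stages, and the readings between stages showed about 2 N. I then raised the hand well clear; the job took about 5 s of the 42 s allowed.

**Last position checks:** the wrist camera gave an offset of (+1.8, -0.9) mm and the scene camera (-0.2, -2.2) mm. They differ by about 2 mm, roughly the calibration error, and both are well inside the 8 mm limit.

**Disagreements and gaps:**
- At the start, the side camera put the cheese 6 to 9 mm further off in y than the other two, so I left its fit out.
- The mid-push wrist fit was spoiled by the gripper blocking the view, so I ignored it.
- Force was read only at the end of each move, so I did not see peaks between readings.
- I did not re-measure the other objects on the counter. The hand's path kept clear of them, and those visible in the later pictures showed no sign of having moved.

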